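# Clamp a specimen pot with the holder's sunken knob

### The job

Stand the loose specimen pot upright between the rubber pad and the V of the pot holder, let go of it, then turn the knob sunk in the holder's round well clockwise, taking fresh grips as needed, until the pad holds the pot snugly against both faces of the V: a light hold of roughly 5 to 25 N, never forced hard enough to crush it (40 N). Leave the two sample tubes where they are.

Things in the scene. Friction and masses are not known exactly. Their poses are not given: they have to be found in the camera images.
- holder: Bench pot holder fixed to the table: aluminium base plate 280 x 120 x 12 mm. Origin at the centre of its underside; x runs along its length from the grey knob console (x -140 to -30 mm, 68 mm high) to the V anvil at the far end; z up. Two 8 mm guide rods run along x at y = -40 and +40 mm, 28 mm above the table. The pot stands on the plate's top, 12 mm above the table, with its axis on y = 0.
- set_down (a point): Point on the base plate's top, 12 mm above the table, at holder x = 97 mm, y = 0: a good place for the pot's foot. There the pot stands free, and the pad then pushes it home into the V. Axes as the holder's.
- v_vertex (a point): Foot of the V's inner edge, at holder x = 128 mm, y = 0, 12 mm above the table; axes as the holder's. The V's two upright faces are 120 degrees apart, open towards the pad (-x), 52 mm across at the mouth, 40 mm high (top 52 mm above the table). A pot fully home touches both faces, its axis at holder x = 103.5 mm.
- jaw: Pad carriage on the guide rods, 22 mm along the holder's x, 98 mm across, top 46.5 mm above the table. Origin at the centre of its underside, at holder x = 15 mm when the knob reads 0. On its V side is a rubber pad 26 mm wide, 20 mm high, centred 34 mm above the table, on a set-screw: its face is 21 to 33 mm ahead of the origin, different each time and not reported. It yields 1 mm per 5 N.
- knob (a joint): Knob angle in rad, 0 to 4.2, growing clockwise seen from above, which moves the pad carriage 15 mm towards the V per radian. Starts at 0 to 0.5. The knob is stiff (0.45 N m to turn) and stays where it is left; each newton of pad force adds 0.015 N m to the torque it takes. Clamping takes about 1.8 to 3.6 rad in all, so several grips.
- knob_grip (a point): On the knob's vertical axis, 54 mm above the table, at holder x = -85 mm, y = 0: grip height. The black knob has an upright bar 56 mm long (this point's x), 18 mm wide (its y), from 36 to 62 mm above the table, on a disc 68 mm across. It is sunk in a round well 88 mm across, floor 32 mm and rim 68 mm above the table, so the bar's top is 6 mm under the rim.
- pot_mid (a point): Middle of the loose white specimen pot with screw lid, 83 mm high, half-way up its axis (41.5 mm above its foot). Body 42 mm across, ribbed lid 48 mm across from 68 mm above the foot up. It weighs about 30 g and stands upright on the table at the start.
- tube_a: Capped sample tube, 30 mm across, 99 mm high, standing on the table: a bystander. Origin at its foot.
- tube_b: Capped sample tube, 30 mm across, 96 mm high, standing on the table: a bystander. Origin at its foot.
Mind the look-alikes: they are no part of the job. Leave any brown or yellow look-alike of the part that bears pot_mid alone.

How it is judged:
By the outcome, as a careful person would: the job done as asked, in the order asked, and still so for the second after the job is handed in, with the robot touching nothing.
It also fails if it takes over 72 s, if anything falls off the work surface, if the arm or the gripper's body presses on something with over 40 N, if the wrist force passes 120 N, or if a joint passes its speed limit or range.

### The arm

A 6-joint arm with a two-finger parallel gripper is mounted at the origin on a cart in front of the work surface, level with it; the furniture and walls round the work are solid. World frame = base frame: x ahead of the robot, y to its left, z up, the work surface at z = 0. Lengths are in m, angles in rad, forces in N, time in s.
With the tool pointing down it reaches from about 0.35 to 0.875 m from the base axis. Payload 15.5 kg.
Tool frame: the origin (TCP) lies between the finger pads; the fingertips stand 8 mm ahead of it and the grasp point (between the pads) lies 11 mm behind it; z points along the fingers, y is the direction in which the jaws open and shut (so a half turn about z gives the same grasp; the last joint's range is limited). The gripper opens to 85 mm and grips with 20 to 120 N. Pads are 22 mm wide; open, the fingers measure 114 mm over their backs; the gripper's body (76 mm by 85 mm) begins 54 mm behind the grasp point. The pads swing forward as they close: fully open they stand 13 mm farther back than shut.
Start: joints at [-1.319, 0.494, 1.345, -0, 1.302, -0.096], TCP at [0.212, -0.588, 0.206] pointing down, gripper open.
Joint ranges: [-2.91, 2.91], [-0.82, 2.16], [0.22, 2.67], [-1.22, 4.37], [0.12, 2.79], [-3.08, 3.08]. Speed limits (rad/s): [1.89, 1.89, 2.57, 3.01, 3.01, 3.01].

### API

Orientations are given as a rotation vector (axis times angle).
In Python, from cell import * gives the robot as it stands. The module is installed in compiled form; this text tells all that it offers.
- The arm moves only by the shell command python3 -m jog 'ROWS' [FORCE]. ROWS is JSON, a list of rows, each a list of 5 numbers: the closure in counts, from 0 (fully open) to 255 (shut), then the shift along the tool's x, y, z as a fraction of full scale, then the turn about the tool's z as a fraction of full scale. A call has 1 to 12 rows; each row shifts and turns the commanded pose from where the row before left it, along the tool's axes as they then stand; what a row does not reach is not made up. Full scale, the value 1, is 6 cm for a shift and 8 degrees for a turn. A row lasts 1/8 s, in which the tool goes at most 62.5 mm and 10.7 degrees, less where a joint would pass 70% of its speed; a pose out of reach is approached as far as the arm can. A call with a number of a shift or a turn outside -1 to 1 is refused whole. A call with a gripper value outside its range is refused whole. The fingers move at their own pace and stop on an object; FORCE is the grip in N (left out, the last holds). Time passes only in rows, so rows that do not move let the fingers close. It gives the time, the measured TCP pose, the force and the opening at its end, in the units of the state.
- state(): the state, without advancing time (a new reading comes with each control period).
- snapshot(name): name is "scene" or "side" or "wrist"; returns the picture (420x560x3 uint8, blue, green, red); there is no depth.
- camera_info(name): a dict with "mtx" (3x3 intrinsics, pixels), "rvec" (rotation vector, rad) and "tvec" (3), from world to camera coordinates, as OpenCV has them; the wrist camera has in their place "hand_eye" (4x4, takes a point from camera to tool coordinates, whose origin is the TCP and whose axes are the flange's). Camera axes: x right, y down, z forward; pixel columns grow to the right and rows downward; lengths in m; the calibration is good to about 2 mm. A picture is of the moment at which its call begins: read the wrist's pose just before it. camera_info takes no time and is no camera call.
- close_job(): hands the job in, once; it reports no verdict.
The state is a dict: "clock": time; "joint_pos": joint angles; "joint_vel": joint speeds; "effort": joint torques, N m; "tool_pos": TCP position; "eef_rot": TCP orientation; "force": force on the tool from outside, world axes, zero at the start; "torque": the same for the moment, N m; "gripper_width": opening from 0.0 (shut) to 1.0 (fully open).
Only numpy, scipy, OpenCV 4.12 (cv2) and the standard library are available. Lean on these libraries where they do the work, as an engineer would, in place of code of your own. Each camera call takes 0.05 s, during which the arm holds its last target. There are 200 camera calls.

## Working session

There is one attempt and no reset: what is moved stays moved. The work goes in short steps, Python scripts to look and compute and a shell command to move; the robot and the scene stay as the last step left them, time stands still between calls to the robot, and variables do not carry over. Pictures are saved under pics/ and viewed, about 8 in all and at most 12, crops included, and the job is handed in when it is done.

```bash
mkdir -p pics; python3 - <<'E'
from cell import *
import cv2,numpy as np
print(state())
a=snapshot("scene");b=snapshot("side")
cv2.imwrite("pics/scene.png",a);cv2.imwrite("pics/side.png",b)
for n in("scene","side","wrist"):print(n,camera_info(n))
E
```

```text
{'clock': 0.0, 'joint_pos': array([-1.31953644e+00,  4.94197772e-01,  1.34614443e+00,  2.02310933e-05,
        1.30249435e+00, -9.54903355e-02]), 'joint_vel': array([-0.0003748 ,  0.0009821 ,  0.00131279,  0.00037579, -0.00107267,
        0.00077649]), 'effort': array([ 3.19455787e-03, -8.82138705e+01, -3.83868492e+01,  5.53915766e-05,
        9.91815235e-03, -3.32519932e-06]), 'tool_pos': array([ 0.21231847, -0.58741049,  0.2056867 ]), 'eef_rot': array([-3.09327278e+00, -5.41726841e-01,  1.21434359e-04]), 'force': array([ 0.00445789,  0.23540775, -0.18320289]), 'torque': array([-0.00294448, -0.04028761,  0.00435968]), 'gripper_width': 0.9996752687154894}
scene {'mtx': array([[524.4352311 ,   0.        , 271.2794834 ],
       [  0.        , 524.4352311 , 214.41469977],
       [  0.        ,   0.        ,   1.        ]]), 'rvec': array([ 2.29749948,  0.51363163, -0.22984388]), 'tvec': array([-0.43517636, -0.15322024,  1.32483626])}
side {'mtx': array([[462.74559369,   0.        , 275.25273204],
       [  0.        , 462.74559369, 207.41571802],
       [  0.        ,   0.        ,   1.        ]]), 'rvec': array([ 2.46834014,  0.49449749, -0.17003893]), 'tvec': array([-0.44952365, -0.16590684,  1.2682526 ])}
wrist {'mtx': array([[358.69277521,   0.        , 278.09584689],
       [  0.        , 358.69277521, 212.57497227],
       [  0.        ,   0.        ,   1.        ]]), 'hand_eye': array([[-1.20308397e-04, -9.51770029e-01, -3.06812316e-01,
         7.99030654e-02],
       [ 9.99999961e-01, -3.67755097e-05, -2.78041525e-04,
         9.14302521e-04],
       [ 2.53348411e-04, -3.06812337e-01,  9.51769996e-01,
        -1.67544628e-01],
       [ 0.00000000e+00,  0.00000000e+00,  0.00000000e+00,
         1.00000000e+00]])}
```

View pics/scene.png

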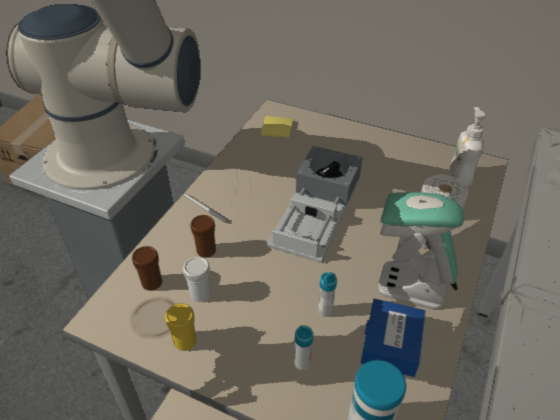

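View pics/side.png

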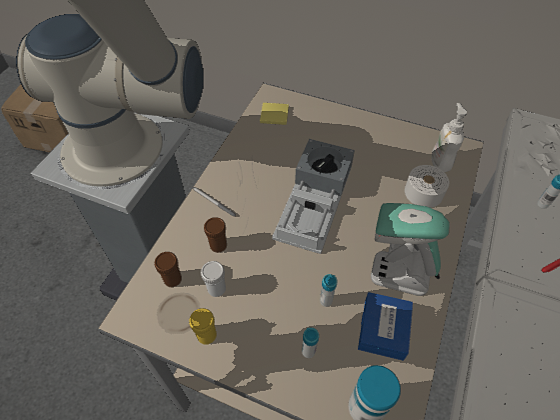

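The white pot is at about (198,280) in scene and (213,278) in side. The holder runs from its console at (330,172) to the V near (300,240). Next I'll locate both numerically.

```bash
cat > h.py <<'E'
from cell import *
import cv2,numpy as np
from scipy.spatial.transform import Rotation as R
def cam(n,T=None):
    c=camera_info(n);K=c["mtx"]
    if n=="wrist":
        s=state() if T is None else T
        M=np.eye(4);M[:3,:3]=R.from_rotvec(s["eef_rot"]).as_matrix();M[:3,3]=s["tool_pos"]
        M=np.linalg.inv(M@c["hand_eye"]);return K,M[:3,:3],M[:3,3]
    return K,cv2.Rodrigues(c["rvec"])[0],c["tvec"]
def ray(C,uv,z):
    K,r,t=C;d=r.T@np.linalg.inv(K)@np.array([uv[0],uv[1],1.]);o=-r.T@t
    return o+d*(z-o[2])/d[2]
def proj(C,p):
    K,r,t=C;q=K@(r@np.asarray(p)+t);return q[:2]/q[2]
E
python3 - <<'E'
from h import *
for n,pts in dict(scene=[((197,266),.083),((330,172),.05),((312,217),.03)],side=[((212,268),.083),((325,162),.05),((305,222),.03)]).items():
    C=cam(n)
    for uv,z in pts: print(n,uv,ray(C,uv,z))
    print("base",proj(C,(0,0,0)),"tcp",proj(C,state()["tool_pos"]))
a=cv2.imread("pics/scene.png");b=cv2.imread("pics/side.png")
A=cv2.resize(a[140:310,170:370],None,fx=3.5,fy=3.5,interpolation=cv2.INTER_CUBIC)
B=cv2.resize(b[130:300,190:390],None,fx=3.5,fy=3.5,interpolation=cv2.INTER_CUBIC)
cv2.imwrite("pics/sc2.png",A);cv2.imwrite("pics/si2.png",B)
E
```

```text
scene (197, 266) [ 0.46213175 -0.26932054  0.083     ]
scene (330, 172) [0.57315957 0.11858311 0.05      ]
scene (312, 217) [ 0.58440012 -0.01386029  0.03      ]
base [ 99.01531695 153.76260518] tcp [-83.25659738 309.4105944 ]
side (212, 268) [ 0.45859909 -0.26538018  0.083     ]
side (325, 162) [0.57012561 0.12734792 0.05      ]
side (305, 222) [ 0.58407107 -0.05005677  0.03      ]
base [111.23565306 146.88151557] tcp [-28.96927519 343.48620589]
```

View pics/si2.png

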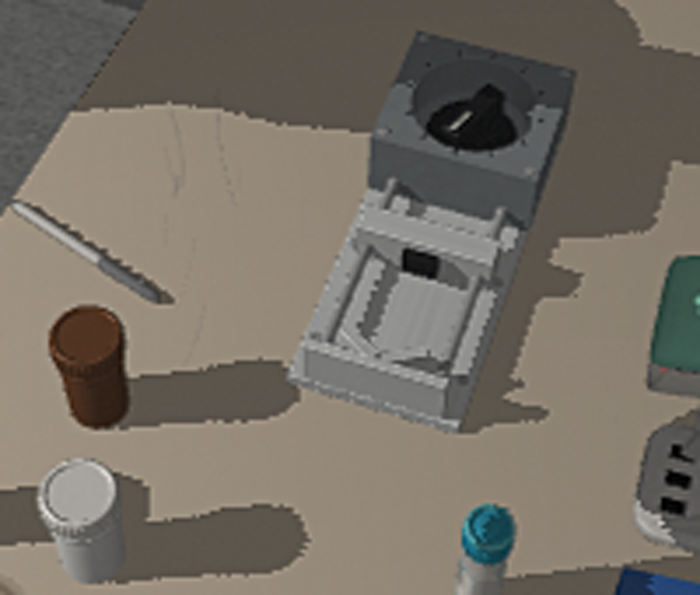

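View pics/sc2.png

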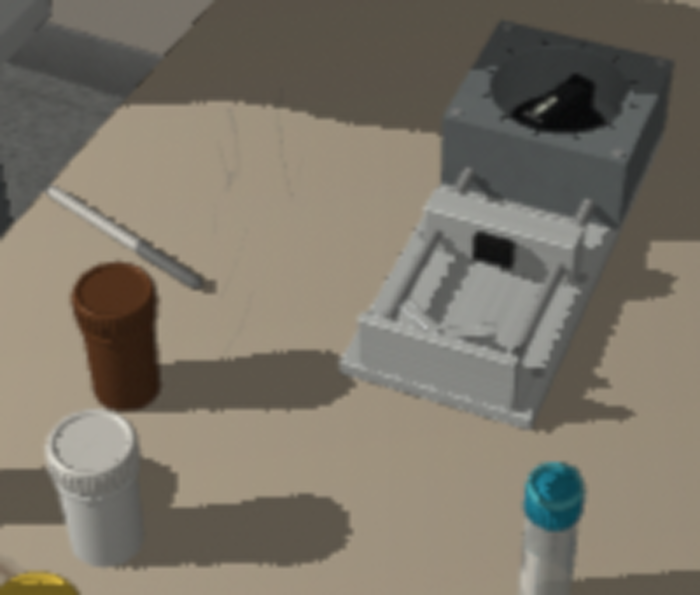

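Lid-top centres: side crop (79,490), scene crop (93,440). Console-top corners and base-plate near corners are readable in both, so I'll solve the holder pose from them.

```bash
python3 - <<'E'
from h import *
S=dict(side=((190,130),[(420,33),(576,72),(535,187),(371,135)],[(290,378),(460,429)],(79,491)),
 scene=((170,140),[(503,22),(672,62),(628,161),(445,112)],[(343,366),(531,424)],(93,441)))
# holder model pts: far corners x=-140 ; image left = ? determine
for n,(o,c,b,l) in S.items():
    C=cam(n);f=lambda p,z:ray(C,(np.array(p)/3.5+o),z)[:2]
    cw=[f(p,.068) for p in c];bw=[f(p,.010) for p in b]
    print(n,"console",np.round(cw,4).tolist(),"plate",np.round(bw,4).tolist(),"lid",f(l,.083))
    mf=(cw[0]+cw[1])/2;mb=(bw[0]+bw[1])/2;ax=mb-mf
    print("len",np.linalg.norm(ax),"w",np.linalg.norm(cw[0]-cw[1]),np.linalg.norm(bw[0]-bw[1]),"clen",np.linalg.norm(cw[0]-cw[3]),"yaw",np.degrees(np.arctan2(ax[1],ax[0])),"origin",(mf+mb)/2)
E
```

```text
side console [[0.5132, 0.17], [0.6301, 0.1762], [0.6356, 0.0634], [0.5158, 0.0643]] plate [[0.5268, -0.1079], [0.6444, -0.1016]] lid [ 0.46212332 -0.26964594]
len 0.2781928815245974 w 0.11702421922474614 0.11772375544167599 clen 0.10573464399980192 yaw -87.12158467198665 origin [0.57861596 0.03416833]
scene console [[0.5117, 0.1698], [0.6277, 0.1758], [0.6343, 0.0712], [0.5139, 0.0673]] plate [[0.5259, -0.1081], [0.6429, -0.1032]] lid [ 0.46142787 -0.26964835]
len 0.2788457310437882 w 0.11610668011618566 0.11706760036280482 clen 0.10254561069190256 yaw -86.98031214919934 origin [0.57706247 0.0335718 ]
```

```bash
python3 -m jog '[[0,0,0,0,-1],[0,0,0,0,-1],[0,0,0,0,-1],[0,0,0,0,-1],[0,0,0,0,-1],[0,0,0,0,-1],[0,0,0,0,-1],[0,0,0,0,-1],[0,0,0,0,-1],[0,0,0,0,-0.14]]'; python3 -m jog '[[0,0.6,0.53,0,0],[0,0.6,0.53,0,0],[0,0.6,0.53,0,0],[0,0.6,0.53,0,0],[0,0.6,0.53,0,0],[0,0.6,0.53,0,0],[0,0.6,0.53,0,0],[0,0,0,0,0]]'
python3 - <<'E'
from h import *
C=cam("scene")
for p in[(203,223),(147,256),(180,315)]:print(ray(C,p,.083))
s=state();W=snapshot("wrist");cv2.imwrite("pics/w1.png",W)
print(R.from_rotvec(s["eef_rot"]).as_matrix().round(4),s["tool_pos"])
print(proj(cam("wrist",s),(.462,-.2695,.083)))
E
```

```text
clock: 1.35
tool_pos: [0.2124, -0.5876, 0.206]
eef_rot: [-2.162, -2.279, -0.001]
force: [-0.1, 1.5, 0.2]
gripper_width: 1.0
clock: 2.35
tool_pos: [0.423, -0.3222, 0.2063]
eef_rot: [-2.162, -2.279, -0.001]
force: [-0.4, -1.0, 0.0]
gripper_width: 1.001
[ 0.41559958 -0.17003802  0.083     ]
[ 0.36589688 -0.28765764  0.083     ]
[ 0.49182697 -0.37259496  0.083     ]
[[-5.260e-02  9.986e-01  1.000e-04]
 [ 9.986e-01  5.260e-02  5.000e-04]
 [ 5.000e-04  1.000e-04 -1.000e+00]] [ 0.42302481 -0.32215088  0.2062682 ]
[328.61470786 133.5436373 ]
```

View pics/w1.png

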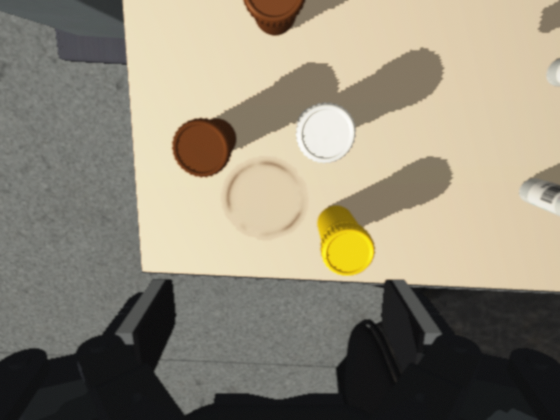

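```bash
python3 -m jog '[[60,0.43,0.34,0,0],[60,0.43,0.34,0,0],[60,0,0,0.7,0],[60,0,0,0.7,0],[60,0,0,0.7,0],[60,0,0,0.5,0],[60,0,0,0.23,0],[60,0,0,0,0]]' 20; python3 -m jog '[[255,0,0,0,0],[255,0,0,0,0],[255,0,0,0,0],[255,0,0,0,0],[255,0,0,0,0],[255,0,0,0,0]]' 20
```

```text
clock: 3.4
tool_pos: [0.4592, -0.2713, 0.0362]
eef_rot: [-2.164, -2.276, 0.0]
force: [-0.4, 0.1, 0.6]
gripper_width: 0.763
clock: 4.15
tool_pos: [0.4601, -0.2713, 0.0376]
eef_rot: [2.161, 2.277, 0.0]
force: [-2.3, -0.4, 8.4]
gripper_width: 0.559
```

```bash
python3 -m jog '[[255,0,0,0,0],[255,0,0,0,0],[255,0,0,0,0],[255,0,0,0,0]]' 20; python3 - <<'E'
from h import *
for n,(x,y) in dict(side=(150,190),scene=(130,170)).items():
    I=snapshot(n);cv2.imwrite(f"pics/{n}3.png",cv2.resize(I[y:y+130,x:x+150],None,fx=4,fy=4))
E
```

```text
clock: 4.65
tool_pos: [0.4601, -0.2714, 0.0376]
eef_rot: [2.161, 2.277, 0.0]
force: [-1.9, -0.7, 8.4]
gripper_width: 0.556
```

View pics/scene3.png

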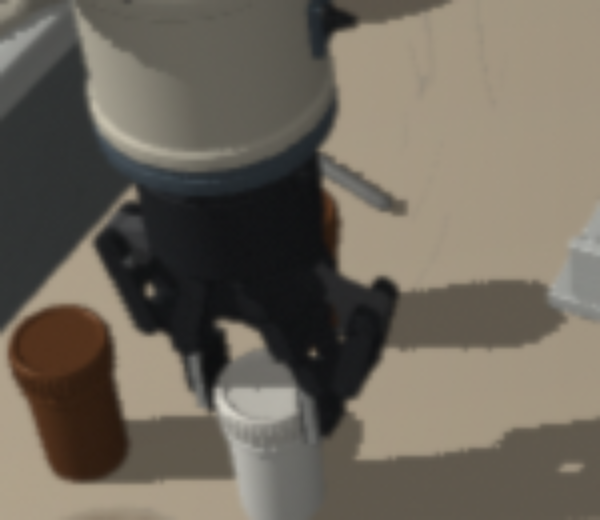

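```bash
python3 - <<'E'
from h import *
C=cam("scene")
for z in(.03,.045,.06,.075,.09):print(z,(proj(C,(.485,-.2825,z))-[130,170])*4,(proj(C,(.485,-.2605,z))-[130,170])*4, "axis",(proj(C,(.461,-.269,z))-[130,170])*4)
E
```

```text
0.03 [308.05459277 494.18595705] [331.90416995 459.94300726] axis [278.5100619 455.8193931]
0.045 [304.93600387 474.13056542] [329.08730682 439.81164807] axis [275.12651445 435.68623991]
0.06 [301.748643   453.63290677] [326.20923982 419.24288146] axis [271.66960704 415.11657229]
0.075 [298.4902099 432.6781885] [323.26795234 398.2222951 ] axis [268.1369277 394.0960383]
0.09 [295.15830063 411.25095087] [320.26133815 376.73483644] axis [264.52595757 372.60964989]
```

View pics/side3.png

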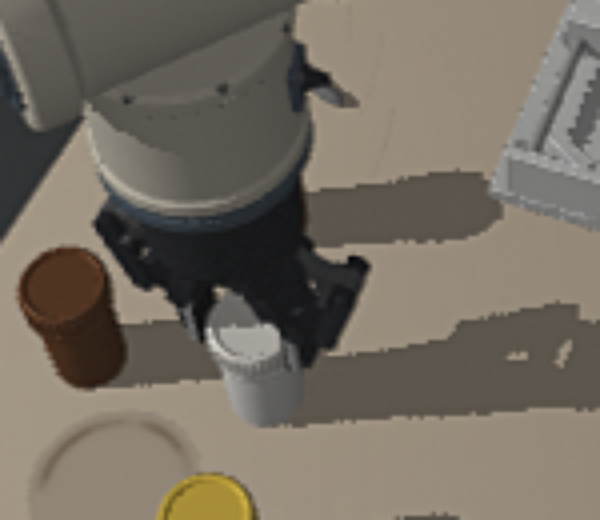

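```bash
python3 -m jog '[[255,0,0,-0.2,0],[255,0,0,-0.6,0],[255,0,0,-0.6,0],[255,0,0,-0.6,0],[255,0,0,0,0],[255,0,0,0,0]]' 25; python3 - <<'E'
from h import *
s=state();W=snapshot("wrist");I=snapshot("scene")
c=cv2.resize(I[140:290,130:270],None,fx=3,fy=3)
o=np.zeros((450,800,3),np.uint8);o[:450,:420]=c;w=W[120:420,90:470];o[:300,420:]=w;cv2.imwrite("pics/l.png",o)
C=cam("scene")
for z in(0,.12):print("foot/lid axis",(proj(C,(s["tool_pos"][0],s["tool_pos"][1],.12))-[130,140])*3,(proj(C,(s["tool_pos"][0],s["tool_pos"][1],.203))-[130,140])*3)
T=cam("wrist",s);M=R.from_rotvec(s["eef_rot"]).as_matrix()
for y in(-.024,.024):
  for z in(.008,-.011,-.03):print(y,z,proj(T,s["tool_pos"]+M@[-.011,y,z])-[90,120]+[420,0])
E
```

```text
clock: 5.5
tool_pos: [0.4594, -0.2707, 0.1566]
eef_rot: [2.163, 2.279, -0.0]
force: [-0.5, -0.3, -0.6]
gripper_width: 0.555
foot/lid axis [189.00549664 337.23685614] [171.83404685 236.64446066]
foot/lid axis [189.00549664 337.23685614] [171.83404685 236.64446066]
-0.024 0.008 [561.272948   149.86048306]
-0.024 -0.011 [556.50359848 167.60171075]
-0.024 -0.03 [550.64476706 189.39563918]
0.024 0.008 [649.80014937 149.81888491]
0.024 -0.011 [654.10478144 167.55241231]
0.024 -0.03 [659.39252585 189.33600704]
```

View pics/l.png

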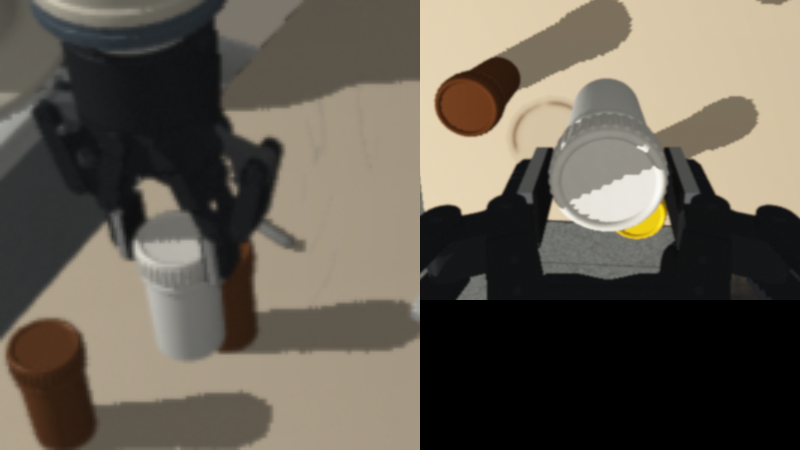

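The pot is held by its lid, with the pad ends visible at the lid's lower edge in both views. It hangs straight and centred, so I'm carrying it over the set-down point.

```bash
python3 -m jog '[[255,0.66,0.45,0,0],[255,0.66,0.45,0,0],[255,0.66,0.45,0,0],[255,0.66,0.45,0,0],[255,0.66,0.45,0,0],[255,0,0,0.4,0],[255,0,0,0.4,0],[255,0,0,0,0],[255,0,0,0,0]]'
python3 - <<'E'
from h import *
s=state();W=snapshot("wrist");I=snapshot("scene");J=snapshot("side")
o=np.zeros((600,800,3),np.uint8);o[:300,:400]=cv2.resize(I[160:280,240:400],(400,300));o[:300,400:]=cv2.resize(J[150:270,240:400],(400,300));o[300:,:400]=cv2.resize(W,(400,300));cv2.imwrite("pics/m.png",o)
print(s["tool_pos"],s["force"])
E
```

```text
clock: 6.72
tool_pos: [0.5842, -0.0662, 0.1088]
eef_rot: [-2.163, -2.278, 0.0]
force: [-0.1, 1.3, -0.4]
gripper_width: 0.555
[ 0.58424566 -0.06623564  0.10879428] [-0.13668536  1.28296618 -0.39355846]
```

View pics/m.png

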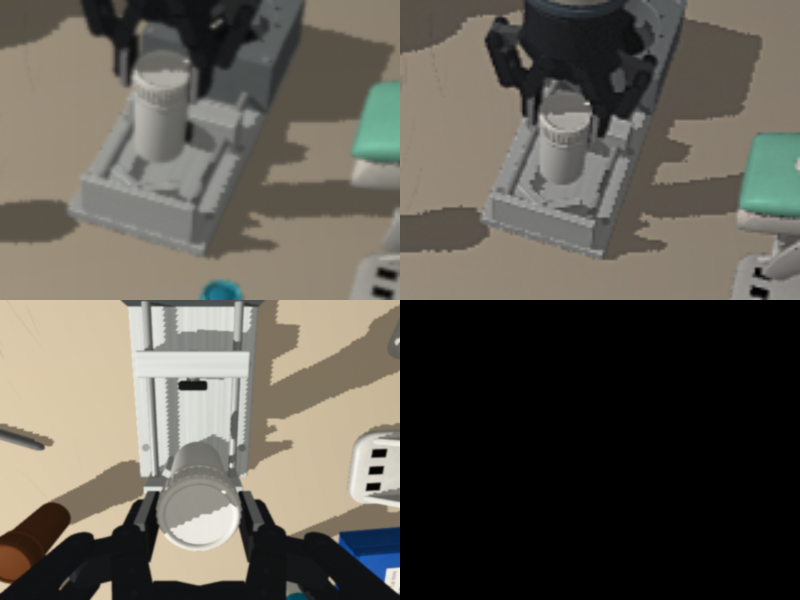

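```bash
python3 - <<'E'
from h import *
C=cam("wrist");O=np.array([.5778,.0339]);u=np.array([.0515,-.9987]);v=np.array([.9987,.0515])
for nm,p,z in[("jawL",(134,378),.0465),("jawR",(249,378),.0465),("jawbackL",(136,352),.0465),("padL",(178,390),.036),("padR",(207,390),.036),("lid",(199,510),.083+.0712),("conL",(123,303),.068),("conR",(263,303),.068)]:
    w=ray(C,(p[0]*1.4,(p[1]-300)*1.4),z)[:2];print(nm,w.round(4),"holder",np.dot(w-O,u).round(4),np.dot(w-O,v).round(4))
E
```

```text
jawL [0.5266 0.0017] holder 0.0295 -0.0527
jawR [0.6259 0.0069] holder 0.0295 0.0467
jawbackL [0.5289 0.0228] holder 0.0085 -0.0494
padL [ 0.5641 -0.0073] holder 0.0404 -0.0158
padR [ 0.5907 -0.0059] holder 0.0404 0.0108
lid [ 0.5858 -0.0608] holder 0.0949 0.0031
conL [0.5252 0.0544] holder -0.0232 -0.0515
conR [0.626  0.0597] holder -0.0232 0.0495
```

```bash
python3 -m jog '[[255,0,-0.06,0,0],[255,0,0,0.4,0],[255,0,0,0.3,0],[255,0,0,0.2,0],[255,0,0,0.05,0],[255,0,0,0,0],[255,0,0,0,0]]'
```

```text
clock: 7.75
tool_pos: [0.5809, -0.0663, 0.0521]
eef_rot: [2.162, 2.278, 0.001]
force: [-1.1, 0.1, -0.2]
gripper_width: 0.552
```

```bash
python3 -m jog '[[255,0,0,0.03,0],[255,0,0,0,0],[255,0,0,0,0]]'; python3 -m jog '[[255,0,0,0.03,0],[255,0,0,0,0],[255,0,0,0,0]]'
```

```text
clock: 8.12
tool_pos: [0.5807, -0.0663, 0.0498]
eef_rot: [2.163, 2.278, 0.0]
force: [0.7, -0.1, -0.1]
gripper_width: 0.553
clock: 8.5
tool_pos: [0.5804, -0.0664, 0.0492]
eef_rot: [2.162, 2.278, 0.0]
force: [-7.5, -0.1, 27.6]
gripper_width: 0.559
```

```bash
python3 -m jog '[[255,0,0,-0.015,0],[40,0,0,0,0],[0,0,0,0,0],[0,0,0,0,0],[0,0,0,0,0],[0,0,0,-0.2,0],[0,0,0,-0.6,0],[0,0,0,-0.9,0],[0,0,0,0,0]]'
python3 - <<'E'
from h import *
s=state();W=snapshot("wrist");I=snapshot("scene");J=snapshot("side")
o=np.zeros((600,800,3),np.uint8);o[:300,:400]=cv2.resize(I[160:280,240:400],(400,300));o[:300,400:]=cv2.resize(J[150:270,240:400],(400,300));o[300:,:400]=cv2.resize(W,(400,300));cv2.imwrite("pics/n.png",o)
print(s["tool_pos"],s["force"])
E
```

```text
clock: 9.62
tool_pos: [0.5829, -0.0668, 0.1556]
eef_rot: [2.158, 2.274, 0.006]
force: [-0.5, -0.3, -1.0]
gripper_width: 1.002
[ 0.58293494 -0.06676775  0.15556399] [-0.45953283 -0.32444539 -0.99781003]
```

View pics/n.png

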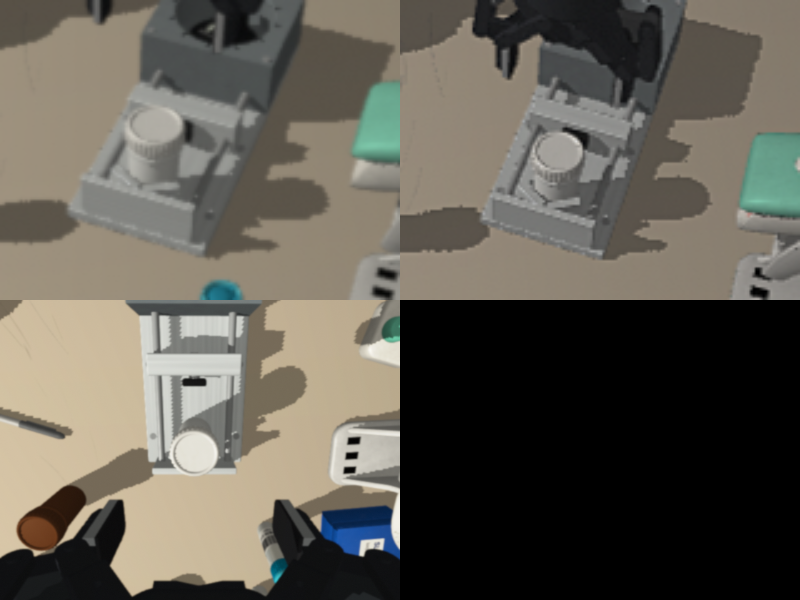

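```bash
python3 -m jog '[[0,0.85,-0.02,0,0],[0,0.85,-0.02,0,0],[0,0.85,-0.02,0,0],[0,0,0,0,0],[0,0,0,0,0]]'
python3 - <<'E'
from h import *
s=state();W=snapshot("wrist");print(s["tool_pos"],R.from_rotvec(s["eef_rot"]).as_matrix().round(4)[:2,:2])
C=cam("wrist",s);p=proj(C,(.573,.119,.062));print(p)
x,y=(p-[100,75]).astype(int);x=max(x,0);y=max(y,0)
c=W[y:y+150,x:x+200];print(x,y)
c=np.clip(c.astype(float)*1.6,0,255).astype(np.uint8)
cv2.imwrite("pics/k.png",cv2.resize(c,None,fx=4,fy=4,interpolation=cv2.INTER_CUBIC))
E
```

```text
clock: 10.4
tool_pos: [0.5684, 0.0862, 0.15]
eef_rot: [-2.161, -2.279, 0.002]
force: [-0.3, 0.7, -0.5]
gripper_width: 1.001
[0.56844688 0.0861809  0.14998253] [[-0.0528  0.9986]
 [ 0.9986  0.0528]]
[285.02391505 163.81753522]
185 88
```

View pics/k.png

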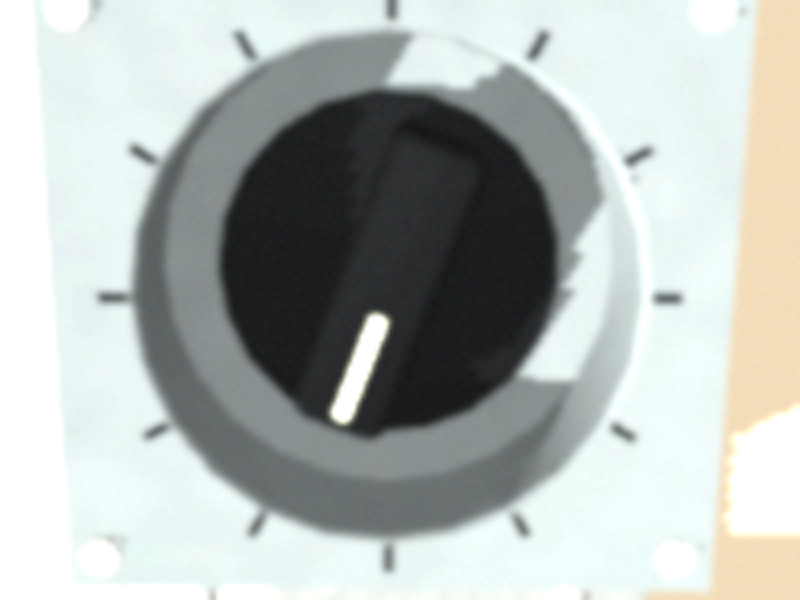

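Seen from the wrist, the bar runs about 20° clockwise from image-up. The pointer goes from (378,318) to (342,418) and the bar centre is about (391,282) in the crop.

```bash
python3 - <<'E'
from h import *
s=state();C=cam("wrist",s);f=lambda p,z:ray(C,np.array(p)/4+[185,88],z)
c=[f(p,.062) for p in[(405,135),(485,165),(375,430),(300,400)]]
print(np.round(c,4)[:,:2],np.mean(c,0))
d=(c[0]+c[1]-c[2]-c[3])/2;print("len",np.linalg.norm(d),"heading",np.degrees(np.arctan2(d[1],d[0])))
a,b=f((342,418),.062),f((378,318),.062);e=b-a;print("ptr heading",np.degrees(np.arctan2(e[1],e[0])))
r=[f(p,.068) for p in[(135,283),(652,283),(393,30),(393,537)]];print("rim",np.mean(r[:2],0),np.mean(r[2:],0),r[1][0]-r[0][0],r[2][1]-r[3][1])
M=R.from_rotvec(s["eef_rot"]).as_matrix();print("shift in tool",(M.T@(np.mean(c,0)-s["tool_pos"])))
E
```

```text
[[0.5724 0.1478]
 [0.5866 0.1434]
 [0.57   0.0947]
 [0.556  0.0997]] [0.57125297 0.12142577 0.062     ]
len 0.05113726902169139 heading 71.12939361195319
ptr heading 73.4065582892642
rim [0.5717314  0.12303714 0.068     ] [0.57178907 0.12052938 0.068     ] 0.09004701199270126 0.08877040724070207
shift in tool [0.03557377 0.00457502 0.08812351]
```

```bash
python3 -m jog '[[152,0.575,0.06,0,0],[152,0,0,0,1],[152,0,0,0,1],[152,0,0,0,0.6],[152,0,0,0.6,0],[152,0,0,0.6,0],[152,0,0,0,0],[152,0,0,0,0]]'; python3 -m jog '[[152,0,0,0.2,0],[152,0,0,0.2,0],[152,0,0,0,0]]'
```

```text
clock: 11.45
tool_pos: [0.5714, 0.1204, 0.0798]
eef_rot: [2.539, 1.849, 0.001]
force: [-0.5, -0.1, 0.7]
gripper_width: 0.4
clock: 11.82
tool_pos: [0.5701, 0.1209, 0.0539]
eef_rot: [-2.538, -1.85, 0.002]
force: [-0.4, 0.0, 0.2]
gripper_width: 0.403
```

```bash
python3 -m jog '[[152,0,0,0.1,0],[152,0,0,0.05,0],[152,0,0,0,0],[152,0,0,0,0]]'; python3 -m jog '[[255,0,0,0,0],[255,0,0,0,0],[255,0,0,0,0],[255,0,0,0,0],[255,0,0,0,0]]' 20
```

```text
clock: 12.32
tool_pos: [0.5709, 0.121, 0.0459]
eef_rot: [2.538, 1.851, 0.0]
force: [-0.1, -0.3, -1.2]
gripper_width: 0.407
clock: 12.95
tool_pos: [0.5708, 0.121, 0.0458]
eef_rot: [-2.538, -1.851, -0.0]
force: [0.7, -0.3, 0.5]
gripper_width: 0.0
```

The fingers shut on nothing at this height. That confirms the images: the pad ends sit about 30 mm behind the reported TCP. I'll open, go lower and watch the force.

```bash
python3 -m jog '[[152,0,0,0,0],[152,0,0,0,0],[152,0,0,0,0],[152,0,0,0,0],[152,0,0,0.2,0],[152,0,0,0.1,0],[152,0,0,0,0]]'; python3 -m jog '[[152,0,0,0.1,0],[152,0,0,0.05,0],[152,0,0,0,0],[152,0,0,0,0]]'; python3 - <<'E'
from h import *
print(state()["torque"],state()["force"])
E
```

```text
clock: 13.82
tool_pos: [0.5702, 0.1209, 0.0269]
eef_rot: [-2.538, -1.85, 0.002]
force: [-0.2, -0.6, 0.1]
gripper_width: 0.401
clock: 14.32
tool_pos: [0.5709, 0.121, 0.0189]
eef_rot: [2.538, 1.851, 0.0]
force: [0.6, -0.5, 0.4]
gripper_width: 0.404
[-0.06896161 -0.08265825  0.09415823] [ 0.64250482 -0.54874906  0.43667015]
```

```bash
python3 -m jog '[[152,0,0,0.1,0],[152,0,0,0,0],[152,0,0,0,0]]'; python3 -m jog '[[255,0,0,0,0],[255,0,0,0,0],[255,0,0,0,0],[255,0,0,0,0],[255,0,0,0,0]]' 30
```

```text
clock: 14.7
tool_pos: [0.5707, 0.121, 0.0127]
eef_rot: [-2.538, -1.851, 0.0]
force: [-0.6, -0.3, -0.0]
gripper_width: 0.402
clock: 15.32
tool_pos: [0.5693, 0.1214, 0.013]
eef_rot: [-2.537, -1.849, 0.003]
force: [-9.3, 4.0, 9.9]
gripper_width: 0.203
```

```bash
python3 -m jog '[[255,0,-0.02,0,0],[255,0,0,0,0],[255,0,0,0,0.2],[255,0,0,0,0.5],[255,0,0,0,0.5],[255,0,0,0,0.5],[255,0,0,0,0.3],[255,0,0,0,0],[255,0,0,0,0]]' 110; python3 - <<'E'
from h import *
s=state();print(s["torque"],s["force"],s["joint_pos"])
x=R.from_rotvec(s["eef_rot"]).as_matrix()[:,0];print(np.degrees(np.arctan2(x[1],x[0])))
E
```

```text
clock: 16.45
tool_pos: [0.5692, 0.1214, 0.0132]
eef_rot: [-2.771, -1.479, 0.001]
force: [-4.4, 0.2, 8.9]
gripper_width: 0.186
[0.03594536 0.69099525 0.02251049] [-4.38842519  0.18346213  8.89904804] [1.07536913e-01 6.80923283e-01 1.63265114e+00 1.23449393e-04
 8.28550707e-01 6.97454533e-01]
56.19543131607273
```

```bash
python3 - <<'E'
from h import *
cv2.imwrite("pics/s0.png",snapshot("side"))
E
python3 -m jog '[[255,0,0,0,0.5],[255,0,0,0,0.6],[255,0,0,0,0.6],[255,0,0,0,0.6],[255,0,0,0,0.6],[255,0,0,0,0.6]]' 110; python3 - <<'E'
from h import *
s=state();print(s["torque"],s["force"])
J=snapshot("side");cv2.imwrite("pics/s1.png",J)
a=cv2.imread("pics/s0.png");b=cv2.imread("pics/n.png")
C=cam("side");O=np.array([.5768,.0339]);u=np.array([.0515,-.9987]);v=np.array([.9987,.0515])
# jaw top strip brightness along x at several y
for nm,I in(("s0",a),("s1",J)):
    for y in(-.03,.03,.042):
        print(nm,y,[int(cv2.getRectSubPix(I,(1,1),tuple(map(float,proj(C,np.r_[O+u*h+v*y,.0465])))).mean()) for h in np.arange(0,.08,.004)])
E
```

```text
clock: 17.25
tool_pos: [0.5691, 0.1214, 0.0132]
eef_rot: [-3.048, -0.762, 0.001]
force: [-5.2, 2.2, 10.2]
gripper_width: 0.188
[0.18577189 0.83896908 0.43013888] [-5.23917856  2.23033446 10.20514621]
s0 -0.03 [151, 152, 147, 130, 149, 145, 146, 148, 147, 120, 118, 118, 103, 119, 143, 133, 127, 120, 160, 175]
s0 0.03 [147, 144, 145, 136, 145, 144, 142, 145, 156, 110, 117, 108, 91, 82, 84, 92, 145, 141, 140, 140]
s0 0.042 [89, 89, 85, 98, 153, 145, 144, 148, 145, 121, 117, 109, 88, 86, 90, 91, 68, 67, 69, 69]
s1 -0.03 [151, 151, 148, 152, 148, 144, 146, 145, 145, 148, 155, 113, 117, 139, 136, 135, 127, 120, 160, 174]
s1 0.03 [147, 144, 144, 143, 143, 125, 145, 142, 142, 144, 143, 115, 117, 96, 82, 83, 86, 133, 140, 140]
s1 0.042 [90, 89, 87, 90, 87, 127, 150, 144, 143, 148, 163, 110, 117, 95, 90, 91, 68, 68, 68, 68]
```

```bash
python3 -m jog '[[255,0,0,0,0.6],[255,0,0,0,0.7],[255,0,0,0,0.7],[255,0,0,0,0.7],[255,0,0,0,0.7],[255,0,0,0,0.7],[255,0,0,0,0.7],[255,0,0,0,0.7],[255,0,0,0,0.7],[255,0,0,0,0.7],[255,0,0,0,0.7],[255,0,0,0,0.4]]' 110; cat > q.py <<'E'
from h import *
s=state();print("tau",s["torque"].round(3),"F",s["force"].round(1),"q6",np.degrees(s["joint_pos"][5]).round(1))
x=R.from_rotvec(s["eef_rot"]).as_matrix()[:,0];print("heading",np.degrees(np.arctan2(x[1],x[0])))
J=snapshot("side");cv2.imwrite("pics/s%.2f.png"%s["clock"],J)
C=cam("side");O=np.array([.5768,.0339]);u=np.array([.0515,-.9987]);v=np.array([.9987,.0515])
for y in(-.03,.03,.042):
    print(y,[int(cv2.getRectSubPix(J,(1,1),tuple(map(float,proj(C,np.r_[O+u*h+v*y,.0465])))).mean()) for h in np.arange(.02,.1,.004)])
# lid centre
lo=proj(C,np.r_[O+u*.1,.095]).astype(int);x0,y0=lo-[35,30]
g=cv2.cvtColor(J[y0:y0+60,x0:x0+70],cv2.COLOR_BGR2GRAY);m=(g>180).astype(np.uint8)
n,l,st,ce=cv2.connectedComponentsWithStats(m);k=1+np.argmax(st[1:,4])
w=ray(C,ce[k]+[x0,y0],.095)[:2];print("lid",st[k],"holder",np.dot(w-O,u).round(4),np.dot(w-O,v).round(4))
E
python3 q.py
```

```text
clock: 18.8
tool_pos: [0.569, 0.1217, 0.0132]
eef_rot: [-2.988, 0.969, 0.001]
force: [-5.1, 4.2, 9.7]
gripper_width: 0.189
tau [0.628 0.927 0.503] F [-5.1  4.2  9.7] q6 132.1
heading -35.929556595630324
-0.03 [151, 149, 152, 148, 148, 146, 146, 146, 155, 146, 130, 125, 119, 160, 175, 153, 155, 149, 147, 148]
0.03 [143, 143, 143, 143, 138, 147, 143, 142, 147, 146, 88, 115, 111, 82, 83, 85, 103, 82, 86, 88]
0.042 [89, 88, 92, 87, 110, 148, 146, 147, 92, 89, 84, 85, 77, 71, 70, 71, 70, 71, 71, 71]
lid [26 32  6  6 10] holder 0.1171 -0.0127
```

```bash
python3 -m jog '[[255,0,0,0,0.5],[255,0,0,0,0.5],[255,0,0,0,0.5]]' 110; python3 q.py | head -2;  python3 -m jog '[[255,0,0,0,0.5],[255,0,0,0,0.5],[255,0,0,0,0.5]]' 110; python3 q.py|head -2
```

```text
clock: 19.23
tool_pos: [0.5691, 0.1217, 0.0132]
eef_rot: [-2.871, 1.276, 0.001]
force: [-5.1, 5.4, 9.9]
gripper_width: 0.186
tau [0.736 0.951 0.475] F [-5.1  5.4  9.9] q6 144.1
heading -47.91027194460535
clock: 19.65
tool_pos: [0.5691, 0.1218, 0.0132]
eef_rot: [-2.722, 1.569, 0.001]
force: [-5.3, 4.0, 9.3]
gripper_width: 0.184
tau [0.747 0.928 0.481] F [-5.3  4.   9.3] q6 156.1
heading -59.91136051614365
```

```bash
python3 -m jog '[[255,0,0,0,0],[152,0,0,0,0],[152,0,0,0,0],[152,0,0,0,0],[152,0,0,0,0],[152,0,0,-0.4,0],[152,0,0,-0.4,0],[152,0,0,0,-1],[152,0,0,0,-1],[152,0,0,0,-1],[152,0,0,0,-1],[152,0,0,0,-1]]' 30
python3 -m jog '[[152,0,0,0,-1],[152,0,0,0,-1],[152,0,0,0,-1],[152,0,0,0,-1],[152,0,0,0,-1],[152,0,0,0,-1],[152,0,0,0,-1],[152,0,0,0,-1],[152,0,0,0,-1],[152,0,0,0,-1],[152,0,0,0,-1],[152,0,0,0,-1]]'
python3 -m jog '[[152,0,0,0,-1],[152,0,0,0,-1],[152,0,0,0,-1],[152,0,0,0,-1],[152,0,0,0,-1],[152,0,0,0,-0.5],[152,0,0,0,0],[152,0,0,0,0]]'; python3 q.py
```

```text
clock: 21.2
tool_pos: [0.5696, 0.1213, 0.0608]
eef_rot: [3.096, -0.533, -0.0]
force: [-0.4, -0.3, 0.5]
gripper_width: 0.402
clock: 22.7
tool_pos: [0.5696, 0.1213, 0.0608]
eef_rot: [-2.468, -1.944, 0.0]
force: [0.7, 0.3, 0.6]
gripper_width: 0.404
clock: 23.7
tool_pos: [0.5696, 0.1213, 0.0608]
eef_rot: [1.569, 2.722, 0.0]
force: [0.0, 0.0, 0.5]
gripper_width: 0.405
tau [ 0.013 -0.051 -0.057] F [0.  0.  0.5] q6 -23.9
heading 120.08904984984497
-0.03 [151, 149, 152, 147, 151, 149, 148, 145, 154, 143, 128, 123, 117, 158, 174, 138, 140, 150, 147, 148]
0.03 [143, 143, 142, 142, 143, 143, 147, 144, 144, 138, 86, 89, 82, 84, 84, 84, 84, 88, 88, 88]
0.042 [89, 87, 92, 86, 90, 84, 126, 151, 89, 89, 91, 92, 83, 84, 71, 72, 70, 70, 71, 71]
lid [26 32  6  6 10] holder 0.1171 -0.0127
```

```bash
python3 -m jog '[[152,0,0,0.4,0],[152,0,0,0.4,0],[152,0,0,0,0],[255,0,0,0,0],[255,0,0,0,0],[255,0,0,0,0],[255,0,0,0,0],[255,0,0,0,0]]' 30; python3 -m jog '[[255,0,0,0,0],[255,0,0,0,0],[255,0,0,0,0.3],[255,0,0,0,0.3],[255,0,0,0,0.3]]' 110; python3 q.py|head -2
```

```text
clock: 24.75
tool_pos: [0.5695, 0.1213, 0.0131]
eef_rot: [1.566, 2.723, -0.0]
force: [-4.4, -1.8, 6.6]
gripper_width: 0.202
clock: 25.38
tool_pos: [0.5695, 0.1212, 0.0133]
eef_rot: [1.735, 2.619, -0.0]
force: [-4.6, -2.2, 10.6]
gripper_width: 0.188
tau [-0.414  0.818  0.431] F [-4.6 -2.2 10.6] q6 -16.8
heading 112.9510348103284
```

```bash
for i in 1; do python3 -m jog '[[255,0,0,0,0.3],[255,0,0,0,0.3],[255,0,0,0,0.3]]' >/dev/null; python3 q.py|head -2;  python3 -m jog '[[255,0,0,0,0.3],[255,0,0,0,0.3]]'>/dev/null; python3 q.py|head -1; done
```

```text
tau [-0.377  0.815  0.465] F [-5.2 -2.9 10.8] q6 -9.6
heading 105.74687662479897
tau [-0.392  0.899  0.437] F [-4.5 -3.1 11.4] q6 -4.8
```

```bash
python3 -m jog '[[255,0,0,0,0.3],[255,0,0,0,0.3]]'>/dev/null; python3 q.py|head -1; python3 -m jog '[[255,0,0,0,0.3],[255,0,0,0,0.3]]'>/dev/null; python3 q.py
```

```text
tau [-0.456  0.895  0.589] F [-4.8 -2.5 11.6] q6 0.0
tau [-0.441  0.969  0.632] F [-5.9 -2.9 11.4] q6 4.8
heading 91.36174851148242
-0.03 [151, 149, 152, 148, 152, 149, 151, 143, 142, 162, 145, 123, 103, 139, 151, 185, 155, 104, 112, 150]
0.03 [143, 143, 142, 142, 143, 142, 142, 138, 138, 149, 118, 87, 90, 91, 84, 84, 84, 84, 87, 89]
0.042 [89, 88, 93, 87, 90, 85, 88, 86, 153, 84, 89, 91, 93, 88, 84, 83, 70, 71, 71, 71]
lid [25 32  8  7 12] holder 0.1182 -0.0129
```

```bash
python3 -m jog '[[255,0,0,0,0.15]]'>/dev/null; python3 q.py|head -1; python3 -m jog '[[255,0,0,0,0.15]]'>/dev/null; python3 q.py|head -1
```

```text
tau [-0.4   0.99  0.64] F [-6.1 -2.6 11.4] q6 6.0
tau [-0.381  0.978  0.662] F [-5.6 -2.2 11. ] q6 7.2
```

```bash
python3 -m jog '[[255,0,0,0,0],[152,0,0,0,0],[152,0,0,0,0],[152,0,0,0,0],[152,0,0,0,0],[152,0,0,-0.5,0],[152,0,0,-0.8,0],[152,0,0,-0.8,0],[152,0,0,-0.8,0],[152,0,0,0,0]]' 30; python3 -m jog '[[152,-0.8,0.05,0,0],[152,-0.8,0.05,0,0],[152,-0.8,0.05,0,0],[152,0,0,0,0],[152,0,0,0,0]]'
python3 - <<'E'
from h import *
s=state();W=snapshot("wrist");I=snapshot("scene");J=snapshot("side")
o=np.zeros((600,800,3),np.uint8);o[:300,:400]=cv2.resize(I[160:280,240:400],(400,300),interpolation=3);o[:300,400:]=cv2.resize(J[150:270,240:400],(400,300),interpolation=3)
O=np.array([.5765,.0339]);C=cam("wrist",s);p=proj(C,np.r_[O+np.array([.0515,-.9987])*.08,.05]);x,y=np.clip((p-[100,75]).astype(int),0,[360,270])
o[300:,:400]=cv2.resize(W[y:y+150,x:x+200],(400,300),interpolation=3);o[300:,400:]=cv2.resize(W,(400,300));cv2.imwrite("pics/f.png",o)
print(x,y,s["tool_pos"],s["force"])
E
```

```text
clock: 28.35
tool_pos: [0.5716, 0.1216, 0.1904]
eef_rot: [2.238, 2.199, 0.008]
force: [-0.4, 0.5, -1.9]
gripper_width: 0.404
clock: 28.98
tool_pos: [0.5757, -0.0225, 0.1861]
eef_rot: [-2.241, -2.2, 0.001]
force: [-0.3, 0.0, -0.0]
gripper_width: 0.403
182 141 [ 0.57565239 -0.02251215  0.18605311] [-0.34562185  0.02687026 -0.01951068]
```

View pics/f.png

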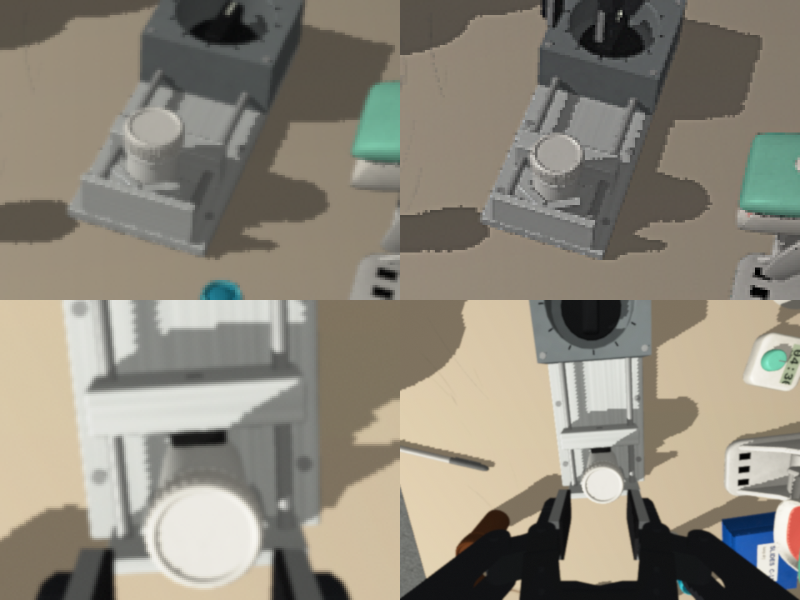

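The lid has barely moved since set-down, so it may already have been near home. I'll check that numerically against the V position of 103.5 mm.

```bash
python3 - <<'E'
from h import *
O=np.array([.5768,.0339]);u=np.array([.0515,-.9987]);v=np.array([.9987,.0515])
h=lambda C,p,z:((lambda w:(round(float((w-O)@u),4),round(float((w-O)@v),4)))(ray(C,p,z)[:2]))
f=cv2.imread("pics/f.png");n=cv2.imread("pics/n.png")
for nm,I in(("n",n),("f",f)):
  for cm,x0,ox,oy,seed in(("scene",0,240,160,(155,125)),("side",400,240,150,(557,152))):
    g=cv2.GaussianBlur(cv2.cvtColor(I[:300],cv2.COLOR_BGR2GRAY),(0,0),2);m=np.zeros((302,802),np.uint8)
    cv2.floodFill(g,m,seed,255,6,6,cv2.FLOODFILL_FIXED_RANGE|cv2.FLOODFILL_MASK_ONLY|(255<<8))
    c=max(cv2.findContours(m[1:-1,1:-1],0,1)[0],key=cv2.contourArea);e=cv2.fitEllipse(cv2.convexHull(c))
    print(nm,cm,np.round(e[0],1),np.round(e[1],1),"holder",h(cam(cm),((e[0][0]-x0+.5)/2.5-.5+ox,(e[0][1]+.5)/2.5-.5+oy),.095))
C=cam("wrist")
for p in[(152,538),(262,538),(207,480),(207,585)]:print("lid edge",h(C,(182+p[0]/2,141+p[1]/2-150),.095))
for nm,p,z in[("jawfrontL",(88,432),.0465),("jawfrontR",(302,428),.0465),("plate L end",(92,540),.012),("plate R end",(318,522),.012)]:print(nm,h(C,(182+p[0]/2,141+(p[1]-300)/2),z))
s=state();print(s["tool_pos"])
E
```

```text
n scene [151.8 124.6] [36.6 57.9] holder (0.1003, -0.0038)
n side [556.1 152.7] [35.1 51.3] holder (0.1012, -0.0014)
f scene [150.1 126.5] [36.6 59.2] holder (0.1029, -0.0043)
f side [555.7 154.5] [35.4 52.1] holder (0.1032, -0.0011)
lid edge (0.0991, -0.0213)
lid edge (0.1021, 0.0222)
lid edge (0.0761, 0.002)
lid edge (0.1215, -0.0008)
jawfrontL (0.068, -0.05)
jawfrontR (0.0727, 0.0457)
plate L end (0.1371, -0.0605)
plate R end (0.1349, 0.0578)
[ 0.57587657 -0.02176485  0.18647966]
```

```bash
python3 -c "
from cell import *
print(close_job(), state()['clock'])"
```

```text
the job is handed in; nothing more can be done
the job is handed in; nothing more can be done
```

The pot is standing upright in the holder, clamped by the pad against the V at an estimated 13 N, and the job is handed in at about 29 s. `close_job()` gave no verdict. I gripped the white pot by its lid, set it near the set-down point and let go. I then turned the knob clockwise in two grips, about 160° in all, and backed the gripper clear. I never moved towards the sample tubes or the look-alikes.

**Checks that agree:**
- **Pot position:** both fixed cameras put the pot's axis at holder x ≈ 103 mm, against 103.5 mm when fully home. It moved about 2.5 mm there during clamping and was still upright.
- **Hold force:** the turning torque rose from about 0.45 to 0.66 N m, which gives roughly 13 N. The knob angle turned after contact allows at most about 16 N. Both are estimates, since pad force is not reported.
- **Robot clear:** the last wrist force reading was near zero, with the gripper well above the holder.

**What disagreed:**
- **Fingertips:** they sat about 30 mm behind the reported TCP, not 8 mm ahead of it as stated. My first try at the knob therefore closed on nothing above the bar, and I redid it lower.
- **Set-down:** the pot touched down with a brief push of about 28 N. It also landed about 3 to 5 mm nearer the V than I intended.
- **Sideways position:** the cameras differ by about 3 mm on the pot's sideways position in the holder. I took this as calibration error and did not resolve it further.

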